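# Fit the splined drive gear of a reel drive

### The arm

A 6-joint arm with a two-finger parallel gripper is mounted at the origin on a cart in front of the work surface, level with it; the furniture and walls round the work are solid. World frame = base frame: x ahead of the robot, y to its left, z up, the work surface at z = 0. Lengths are in m, angles in rad, forces in N, time in s.
With the tool pointing down it reaches from about 0.375 to 0.825 m from the base axis. Payload 5.5 kg.
Tool frame: the origin (TCP) lies midway between the tips of the shut fingers; the grasp point (between the pads) lies manip.grip_point_offset behind it (manip.grip_point_offset is the distance from the TCP to the grasp point, in m); z points along the fingers, y is the line along which they close (so a half turn about z gives the same grasp; the last joint's range is limited). The gripper opens to 85 mm and grips with 20 to 120 N. Pads are 22 mm wide; open, the fingers measure 114 mm over their backs; the gripper's body (76 mm by 85 mm) begins 54 mm behind the grasp point. The pads swing forward as they close: fully open they stand 13 mm farther back than shut.
Start: joints at [1.166, 0.314, -0.047, 1.21, 0, 1.571], TCP at [0.236, 0.552, 0.197] pointing down, gripper open.
Joint ranges: [-2.67, 2.67], [-0.69, 1.73], [-1.03, 1.25], [-2.08, 2.16], [-1.42, 1.45], [-3.14, 3.14]. Speed limits (rad/s): [2.39, 2.39, 3.01, 3.14, 3.14, 3.14].

### API

Orientations are given as [roll, pitch, yaw] about the fixed x, y, z axes, in that order (R = Rz(yaw) Ry(pitch) Rx(roll)).
In Python, from station import manip gives the robot as it stands.
- The arm moves only by the tool play_rows, never from a script. Its arguments are lists of equal length, an entry for each row: "gripper": the opening, from 0 (shut) to 1 (fully open); "linear": the shift along the tool's x, y, z each as a share of 400 mm, from -1 to 1, a list of three; "yaw": the turn about the tool's z as a share of 90 degrees, from -1 to 1. A call has 1 to 20 rows; each row is the pose to reach, as a shift and turn from the pose commanded when the call began, along the tool's axes at that moment; what a row does not reach only later rows make up. A row lasts 1/10 s, in which the tool goes at most 50 mm and 8.59 degrees, less where a joint would pass 70% of its speed; a pose out of reach is approached as far as the arm can. A call with a number of a shift or a turn outside -1 to 1 is refused whole. A call with a gripper value outside its range is refused whole. The fingers move at their own pace and stop on an object; the grip force is fixed at half the most. Time passes only in rows, so rows that repeat a pose let the fingers close. It gives the time, the measured TCP pose, the force, the opening and the grip force at its end, in the units of the state.
- manip.state(): the state, without advancing time (a new reading comes with each control period).
- manip.snapshot(name): name is "scene" or "top"; returns a dict with "image" (420x560x3 uint8, blue, green, red), "intrinsics" (3x3 intrinsics, pixels), "camera_from_world" (4x4, takes a point from world to camera coordinates). Camera axes: x right, y down, z forward; pixel columns grow to the right and rows downward; lengths in m; the calibration is good to about 2 mm. A picture is of the moment at which its call begins. There is no depth.
- manip.finish_job(): hands the job in; it is judged then, once.
Trained networks look in a picture, given as the dict that the camera call returned (one of the last four; its "shot" number tells which), for a name from the list of things; names that differ only in an ending like _2 or _b are one class to them, and where a whole thing is asked for, a point or a joint stands for the part that bears it (a point fixed in the world has none). Each returns a list of dicts, best first, with "conf" (0 to 1); they miss things now and then, are a little off and sometimes report something else, mostly with a low value. They report only what shows in the picture. A call takes as long as a camera call.
- manip.find_in(picture, thing): "uv" ([column, row] in pixels, amid what is visible of it).
- manip.regions_of(picture, thing): "pixels" (420x560 bool, what is visible of it) and "uv" ([column, row] in pixels, amid what is visible of it).
The state is a dict: "time": time; "joint_pos": joint angles; "qvel": joint speeds; "joint_efforts": joint torques, N m; "eef_pos": TCP position; "eef_rot": TCP orientation; "contact_force": force on the tool from outside, world axes, zero at the start; "ft_torque": the same for the moment, N m; "width": finger opening in m; "grip_force": force on a finger pad.
Only numpy, scipy, OpenCV 4.12 (cv2) and the standard library are available. Lean on these libraries where they do the work, as an engineer would, in place of code of your own. Each camera call takes 0.05 s, during which the arm holds its last target. There are 200 camera calls.

### The job

Set the parking brake of the reel drive: press its ribbed pedal right down until it snaps over and stays down, so that the shaft can no longer spin. Then take the loose gear by its hexagonal hub, turn it until its splines mesh with those of the upright shaft, slide it down and press it fully home against the sprung collar. Finish while still holding it pressed home, as if a mate were about to clip on the retaining ring; leave the ring, the pliers and the oiler where they lie.

Things in the scene. Friction and masses are not known exactly. Their poses are not given: they have to be found in the camera images.
- reel_drive: The reel drive: a grey geared motor fixed to the surface, base plate 156 x 90 x 8 mm, casing top 34 mm high, motor at its back (+x) to 118 mm from the origin and 72 mm high. Its origin lies on the surface under the axis of the upright shaft; z is up, and the brake pedal sticks out to -x (roughly towards the robot).
- brake_pedal (a joint): Angle of the brake pedal (rad): 0 at rest (pad up), about 0.41 right down, shoe on the drum. A spring pushes it back up until about 0.21, then snaps it on down and keeps it there. Takes about 7 N at the pad, which drops 27 mm. Brake on: the shaft is held by friction (about 0.5 N m). Off: it spins freely.
- pedal_pad (a point): Centre of the ribbed black top face of the brake pedal, a pad of 40 (along the drive's x) x 50 mm; about 130 mm to -x of the shaft axis, 92 mm above the surface at rest (tilted 0.3 rad, outer edge up) and 65 mm when down. Its pivot is 66 mm above the surface and 64 mm to -x of the shaft axis.
- spline_top (a point): On the shaft's axis at the top ends of its splines, 92 mm up; turns with the shaft, z up. Six straight keys 7 mm wide, 34 mm over their tips, bevelled at the top, run from here down to the collar; +x runs through the middle of a key, the others follow every 60 degrees. Above, a plain end 26 mm in diameter, bevelled, with a ring groove, rises 14 mm and centres the gear before the splines meet.
- thrust_collar (a joint): How far the sprung collar round the foot of the shaft is pressed down (m): 0 free (its top, 43 mm in diameter, is then 20 mm below the ends of the splines), 0.006 at its stop, where the gear is home. Its spring pushes up with 7 N at 0 and 12 N at 0.006: more than the gear weighs.
- drive_gear: Loose steel gear, 0.5 kg, lying hub up: 24 teeth, 86 mm over them, 14 mm thick; hexagonal hub 46 mm across flats, its top 34 mm above the underside. Splined bore right through: inner teeth 28.4 mm apart, six slots 36 mm over their bottoms; 4 degrees of play each way on the shaft. Origin: centre of the underside; +x through a slot and a flat, so every 60 deg. Home: origin 26 mm below spline_top.
- retaining_ring: Bystander: open steel retaining ring, 33 mm across, 2.4 mm thick, lying flat; origin at its centre.
- pliers: Bystander: combination pliers with black and yellow grips lying flat, 51 x 162 x 14 mm; origin at the centre of the underside.
- oiler: Bystander: small dark dropper bottle, 34 mm in diameter, 102 mm high, standing; origin at the centre of its underside.

How it is judged:
By the outcome, as a careful person would: the job done as asked, in the order asked, and still so for the second after the job is handed in, while the arm keeps its last pose, push and grip.
It also fails if it takes over 54 s, if anything falls off the work surface, if the arm or the gripper's body presses on something with over 40 N, if the wrist force passes 120 N, or if a joint passes its speed limit or range.

## Working session

There is one attempt and no reset: what is moved stays moved. The work goes in short steps, Python scripts to look and compute and a tool call to move; the robot and the scene stay as the last step left them, time stands still between calls to the robot, and variables do not carry over. Pictures are saved under pics/ and viewed, at most 10 in all, crops included, and the job is handed in when it is done.

Besides the shell and the picture viewer there is one more tool, called after "Emit:" as name([rows], argument=value, ...), one row to a line, values as JSON. play_rows: Moves the arm, as the interface text tells. Shift numbers are shares of 400 mm and turn numbers shares of 90 degrees, none past 1 either way. Its arguments: {"type":"object","properties":{"gripper":{"type":"array","items":{"type":"number"}},"linear":{"type":"array","items":{"type":"array","items":{"type":"number"}}},"yaw":{"type":"array","items":{"type":"number"}}},"required":["gripper","linear","yaw"]}

```bash
mkdir -p pics; cat > h.py <<'E'
import numpy as np, cv2
from station import manip
def P(s): return np.array(s["intrinsics"])@np.array(s["camera_from_world"])[:3]
def proj(s,X):
    X=np.atleast_2d(X); q=np.c_[X,np.ones(len(X))]@P(s).T; return q[:,:2]/q[:,2:]
def tri(a,ua,b,ub):
    X=cv2.triangulatePoints(P(a),P(b),np.array(ua,float).reshape(2,1),np.array(ub,float).reshape(2,1)); return (X[:3]/X[3]).ravel()
def at_z(s,u,z):
    M=P(s); A=np.c_[M[:,0],M[:,1],-np.array([u[0],u[1],1.])]; return np.linalg.solve(A,-(M[:,2]*z+M[:,3]))[:2]
E
python3 - <<'E'
from h import *
s=manip.snapshot("scene");t=manip.snapshot("top")
cv2.imwrite("pics/a.png",cv2.resize(s["image"],(800,600)));cv2.imwrite("pics/b.png",cv2.resize(t["image"],(800,600)))
for n in ["reel_drive","pedal_pad","spline_top","thrust_collar","drive_gear","brake_pedal","retaining_ring","pliers","oiler"]:
    a=manip.find_in(s,n);b=manip.find_in(t,n)
    print(n,[(np.round(q["uv"]),round(q["conf"],2)) for q in a[:2]],[(np.round(q["uv"]),round(q["conf"],2)) for q in b[:2]], tri(s,a[0]["uv"],t,b[0]["uv"]).round(4) if a and b else None)
for q in(s,t): 
  T=np.array(q["camera_from_world"]);print(-T[:3,:3].T@T[:3,3], T[2,:3])
st=manip.state();print(st); print(manip.grip_point_offset)
E
```

```text
reel_drive [(array([295., 249.]), 0.89)] [(array([282., 233.]), 0.92), (array([305., 144.]), 0.43)] [ 0.5679 -0.0579  0.0302]
pedal_pad [(array([269., 250.]), 0.74)] [(array([307., 274.]), 0.65)] [ 0.4777 -0.0917  0.076 ]
spline_top [(array([298., 235.]), 0.61)] [(array([284., 226.]), 0.92)] [ 0.5741 -0.0602  0.0596]
thrust_collar [(array([295., 234.]), 0.65)] [(array([286., 228.]), 0.43)] [ 0.5665 -0.0625  0.0645]
drive_gear [(array([198., 249.]), 0.94)] [(array([224., 302.]), 0.97)] [0.4431 0.0751 0.0199]
brake_pedal [(array([270., 249.]), 0.96)] [(array([309., 273.]), 0.86)] [ 0.4777 -0.0964  0.081 ]
retaining_ring [(array([274., 342.]), 0.62), (array([293., 246.]), 0.62)] [(array([356., 296.]), 0.42)] [ 0.4235 -0.1876 -0.0207]
pliers [(array([206., 304.]), 0.84)] [(array([295., 335.]), 0.81)] [ 0.3709 -0.0566 -0.0024]
oiler [(array([373., 225.]), 0.7)] [(array([305., 146.]), 0.69)] [ 0.7274 -0.1204  0.0556]
[ 0.09561929 -0.61576286  0.45305156] [ 0.56567525  0.71008814 -0.41926881]
[ 0.37419329 -0.02280174  0.95225314] [ 0.23237907 -0.03184999 -0.97210367]
{'time': 1.0, 'joint_pos': array([ 1.16597798e+00,  3.13477405e-01, -4.71303697e-02,  1.21024323e+00,
        4.52554797e-07,  1.57078462e+00]), 'qvel': array([-6.67287312e-04, -3.38222327e-04, -1.52916322e-04, -2.97523348e-04,
        1.04872264e-03,  6.75969300e-05]), 'joint_efforts': array([ 4.38564748e-04, -5.39474916e+01,  3.40053499e+01,  1.45052796e-03,
        5.76153457e-05, -1.82102291e-06]), 'eef_pos': array([0.23629449, 0.5514661 , 0.19729971]), 'eef_rot': array([-3.14153798e+00, -4.53194938e-07,  2.73678602e+00]), 'contact_force': array([-0.8706629 , -0.49559267, -0.44472284]), 'ft_torque': array([0.0113187 , 0.01333988, 0.03464786]), 'grip_force': 0.0, 'width': 0.08547296648886633}
0.0187
```

View pics/a.png

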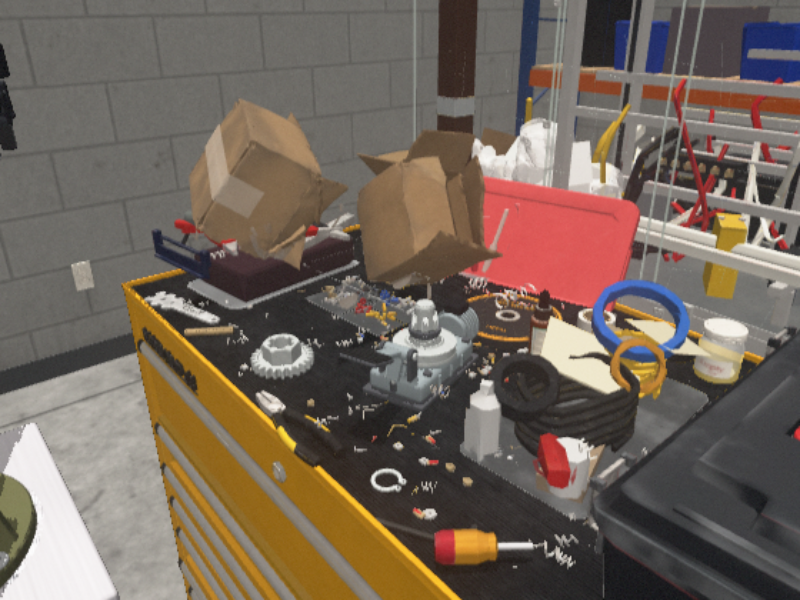

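View pics/b.png

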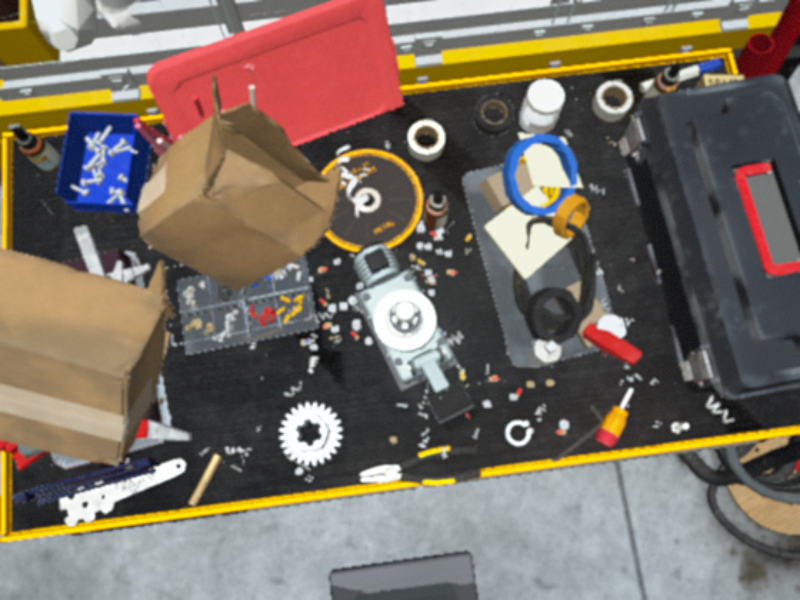

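The scene view shows the gear at about (282,355), the drive at (425,340) and the pedal to its left. In the top view the gear is at (310,433), the shaft at (404,318) and the pad at (450,402). The next step is zoomed crops and more precise measurements.

```bash
python3 - <<'E'
from h import *
s=manip.snapshot("scene");t=manip.snapshot("top")
def crop(q,c,w,h,W=400,H=300):
    i=q["image"][c[1]-h//2:c[1]+h//2,c[0]-w//2:c[0]+w//2]; return cv2.resize(i,(W,H),interpolation=cv2.INTER_CUBIC)
a=np.hstack([crop(t,(217,303),64,48),crop(t,(283,224),64,48)]);b=np.hstack([crop(s,(198,249),64,48),crop(s,(290,240),100,75)])
cv2.imwrite("pics/c.png",np.vstack([a,b]))
print(t["intrinsics"],s["intrinsics"])
for n in ["drive_gear","pedal_pad","reel_drive","brake_pedal"]:
  for q in (s,t):
    r=manip.regions_of(q,n)
    for k in r[:1]:
        ys,xs=np.nonzero(k["pixels"]);print(n,k["conf"],len(xs),xs.min(),xs.max(),ys.min(),ys.max(),xs.mean(),ys.mean())
        np.save(f"{n}_{'s' if q is s else 't'}.npy",k["pixels"])
E
```

```text
[[475.77843996   0.         279.43762174]
 [  0.         475.77843996 217.50395367]
 [  0.           0.           1.        ]] [[447.62765049   0.         279.49414437]
 [  0.         447.62765049 208.81194653]
 [  0.           0.           1.        ]]
drive_gear 0.96 1019 175 219 234 264 196.65652600588814 249.67713444553485
drive_gear 0.63 1144 197 238 283 324 217.62237762237763 303.07604895104896
pedal_pad 0.86 693 239 285 239 266 266.95526695526695 250.77633477633478
pedal_pad 0.85 999 290 331 243 295 309.53953953953953 271.27527527527525
reel_drive 0.89 4221 239 334 208 288 294.8832030324568 248.17649846008055
reel_drive 0.73 4683 248 330 169 294 284.8834080717489 230.25368353619476
brake_pedal 0.69 717 238 285 239 266 266.65271966527195 250.58716875871687
brake_pedal 0.94 974 289 331 245 295 309.2145790554415 271.7443531827515
```

View pics/c.png

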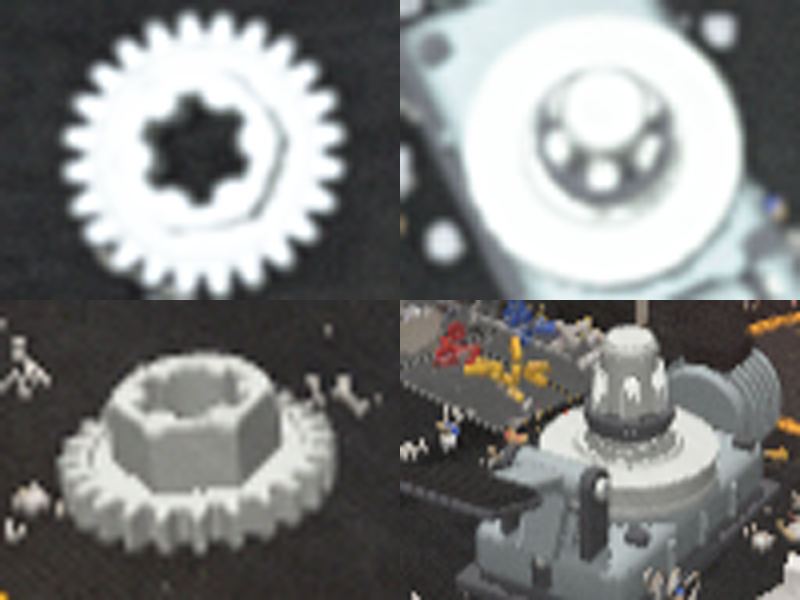

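The zoomed crops show the gear hub up, its six-slot bore centred near (197,148) with slots pointing up and down in the top view. The shaft's plain top is near (604,95), with bright key ends at (602,178), (560,148) and (648,150). Both are clear enough to measure.

```bash
python3 - <<'E'
from h import *
s=manip.snapshot("scene");t=manip.snapshot("top")
f=lambda x,y,ox,oy,kx,ky:np.array([ox+(x+.5)/kx-.5,oy+(y+.5)/ky-.5])
# bore: threshold dark blob
g=t["image"][279:327,185:249]; G=cv2.cvtColor(cv2.resize(g,None,fx=8,fy=8,interpolation=cv2.INTER_CUBIC),cv2.COLOR_BGR2GRAY)
n,l,st,c=cv2.connectedComponentsWithStats((G<140).astype(np.uint8))
k=min([i for i in range(1,n) if st[i,4]>2000],key=lambda i:np.hypot(*(c[i]-[252,190])));print(st[k],c[k])
cb=f(*c[k],185,279,8,8)
star=np.argwhere(l==k)[:,::-1]
# hub star: to world at z=.034
W=np.array([at_z(t,f(*p,185,279,8,8),.034) for p in star[::7]])
m=at_z(t,cb,.034); d=W-m; r=np.hypot(*d.T);a=np.arctan2(d[:,1],d[:,0])
print("bore centre z.034",m,"rmax",r.max())
w=r>np.percentile(r,70); print("slot deg mod60 (outer pts)",np.degrees(np.angle(np.sum(r[w]**2*np.exp(6j*a[w]))))/6, np.degrees(np.angle(np.sum(r**8*np.exp(6j*a))))/6)
print("gear tri",tri(s,f(193,88,166,225,6.25,6.25),t,cb))
# outer outline of the gear
M=np.load("drive_gear_t.npy").astype(np.uint8); cc=cv2.findContours(M,0,1)[0]; cc=max(cc,key=len)[:,0]
(cx,cy),_,_=cv2.fitEllipse(cc); print("outline centre z.014/.007",at_z(t,(cx,cy),.014),at_z(t,(cx,cy),.007))
# shaft
ut=f(204,95,251,200,6.25,6.25);us=f(228,36,240,203,4,300/74)
print("shaft top tri",tri(s,us,t,ut),"at z.106",at_z(t,ut,.106),at_z(s,us,.106))
pc=np.array([449,401])*.7
pp=at_z(t,pc,.092);S=at_z(t,ut,.106);print("pad",pp,"dir",np.degrees(np.arctan2(*(S-pp)[::-1])),np.hypot(*(S-pp)))
# reel disc centre and keys
for x,y in [(202,178),(160,148),(248,150)]:
    for z in(.088,.092): q=at_z(t,f(x,y,251,200,6.25,6.25),z)-S;print("key",z,np.hypot(*q),np.degrees(np.arctan2(q[1],q[0])))
# motor end & base corners for yaw
M=np.load("reel_drive_t.npy").astype(np.uint8);print(cv2.minAreaRect(max(cv2.findContours(M,0,1)[0],key=len)))
E
```

```text
[  185   122   132   140 12134] [250.46555134 191.30970826]
bore centre z.034 [0.44447529 0.08870907] rmax 0.016598868528776112
slot deg mod60 (outer pts) 1.2727139617005376 1.109583383121878
gear tri [0.44584979 0.08777919 0.03580782]
outline centre z.014/.007 [0.4444798  0.08813348] [0.44500418 0.08896113]
shaft top tri [ 0.58032444 -0.05787618  0.10636281] at z.106 [ 0.58067889 -0.05806828] [ 0.58044226 -0.05721979]
pad [ 0.4555001  -0.09804059] dir 17.709409717840874 0.131405916660315
key 0.088 0.020980197547562886 171.23744756349305
key 0.092 0.021852483929563318 171.19620157678352
key 0.088 0.01755708193818629 124.8727877220527
key 0.092 0.018169280843415507 127.05149554591958
key 0.088 0.01817279499404573 -140.63923946420746
key 0.092 0.01873837915174358 -142.878902280302
((285.1782531738281, 231.81549072265625), (134.02610778808594, 45.0261116027832), 63.99665069580078)
```

Emit:
play_rows([
  [-0.692, -0.791, 0],
  [-0.692, -0.791, 0],
  [-0.692, -0.791, 0],
  [-0.692, -0.791, 0],
  [-0.692, -0.791, 0],
  [-0.692, -0.791, 0],
  [-0.692, -0.791, 0],
  [-0.692, -0.791, 0],
  [-0.692, -0.791, 0],
  [-0.692, -0.791, 0],
], gripper=[0, 0, 0, 0, 0, 0, 0, 0, 0, 0], yaw=[0.731, 0.731, 0.731, 0.731, 0.731, 0.731, 0.731, 0.731, 0.731, 0.731])

```text
time: 2.6
eef_pos: [0.3667, 0.1494, 0.1976]
eef_rot: [3.141, 0.0, 1.584]
contact_force: [-0.9, 0.1, 0.5]
width: 0.0001
grip_force: 0.0
```

Emit:
play_rows([
  [-0.629, 0.213, 0.1],
  [-0.629, 0.213, 0.1],
  [-0.629, 0.213, 0.1],
  [-0.629, 0.213, 0.15],
  [-0.629, 0.213, 0.21],
  [-0.629, 0.213, 0.21],
  [-0.629, 0.213, 0.21],
], gripper=[0, 0, 0, 0, 0, 0, 0], yaw=[0, 0, 0, 0, 0, 0, 0])

```text
time: 3.3
eef_pos: [0.4554, -0.0999, 0.1108]
eef_rot: [-3.138, -0.0, 1.586]
contact_force: [0.3, 0.9, -0.2]
width: -0.0003
grip_force: 0.0
```

```bash
python3 - <<'E'
from h import *
t=manip.snapshot("top");s=manip.snapshot("scene")
a=cv2.resize(t["image"][210:320,240:380],(400,314));b=cv2.resize(s["image"][190:300,200:340],(400,314))
cv2.imwrite("pics/d.png",np.hstack([a,b]));st=manip.state();print(st["eef_pos"],st["contact_force"])
print(proj(t,st["eef_pos"]),proj(s,st["eef_pos"]))
E
```

```text
[ 0.45552443 -0.09774601  0.11280709] [-0.59415369 -0.91357168  0.78637655]
[[314.99076809 279.46162936]] [[253.9402881  237.30528461]]
```

View pics/d.png

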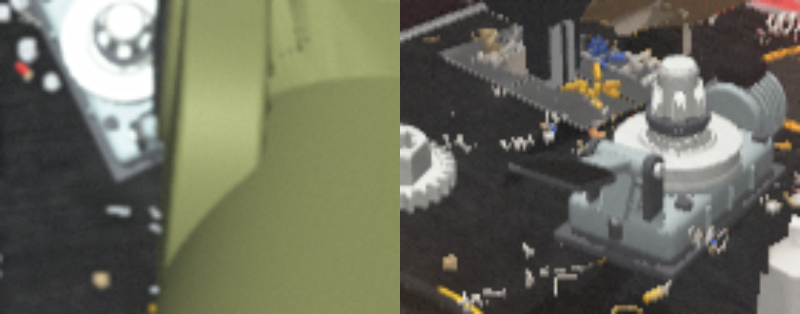

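The crop shows the pad at roughly (565,170) and the fingers above it near (560,80). The finger ends look higher than I projected, so I'll zoom in and mark the projections.

```bash
python3 - <<'E'
from h import *
s=manip.snapshot("scene")
i=cv2.resize(s["image"][180:275,210:310],(640,608),interpolation=cv2.INTER_CUBIC)[:600]
for X,c in [((.4555,-.098,.1128),(0,0,255)),((.4555,-.098,.092),(0,255,0)),((.4555,-.098,.1315),(255,0,0))]:
    u=(proj(s,X)[0]-[210,180]+.5)*6.4; cv2.circle(i,tuple(int(v) for v in u),4,c,-1)
cv2.imwrite("pics/e.png",i)
E
```

```text
(no output)
```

View pics/e.png

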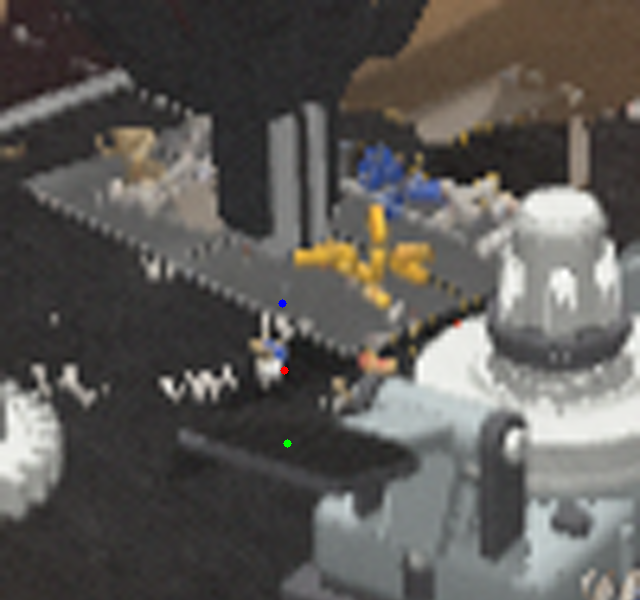

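The fingertips show at (285,245), about 20 original pixels above the projected TCP (red dot). The pad centre (green dot) does fall on the pad. I'll lower gently and watch the force and the image.

Emit:
play_rows([
  [0, 0, 0.012],
  [0, 0, 0.025],
  [0, 0, 0.035],
  [0, 0, 0.045],
  [0, 0, 0.045],
], gripper=[0, 0, 0, 0, 0], yaw=[0, 0, 0, 0, 0])

```text
time: 3.95
eef_pos: [0.4553, -0.098, 0.0948]
eef_rot: [-3.141, -0.0, 1.589]
contact_force: [-0.5, 0.1, 0.4]
width: -0.0002
grip_force: 0.0
```

```bash
python3 - <<'E'
from h import *
s=manip.snapshot("scene");st=manip.state();print(st["eef_pos"],st["contact_force"],st["joint_pos"])
i=cv2.resize(s["image"][180:275,210:310],(640,608),interpolation=cv2.INTER_CUBIC)[:600]
e=st["eef_pos"]
for X,c in [(e,(0,0,255)),(e+[0,0,.0187],(255,0,0)),((.4555,-.098,0.092),(0,255,0))]:
    u=(proj(s,X)[0]-[210,180]+.5)*6.4; cv2.circle(i,tuple(int(v) for v in u),4,c,-1)
cv2.imwrite("pics/f.png",i)
E
```

```text
[ 0.45546695 -0.09816106  0.09502259] [ 0.30196134  0.77019019 -0.32031296] [-2.12297351e-01  1.34617151e-01 -5.18298387e-01  9.18467001e-01
  3.40826145e-05  1.34048479e+00]
```

View pics/f.png

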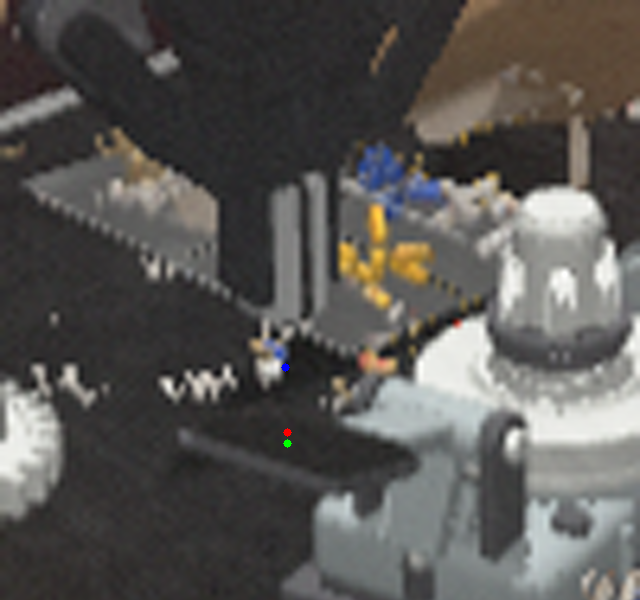

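The fingers moved down about 70 px for 18 mm and still end at (285,315), so the real tips are about 30 mm above the reported TCP. There's no contact yet, so I'll keep going until the force shows it.

Emit:
play_rows([
  [0, 0, 0.015],
  [0, 0, 0.03],
  [0, 0, 0.045],
  [0, 0, 0.06],
  [0, 0, 0.07],
  [0, 0, 0.07],
], gripper=[0, 0, 0, 0, 0, 0], yaw=[0, 0, 0, 0, 0, 0])

```text
time: 4.6
eef_pos: [0.4551, -0.0983, 0.0665]
eef_rot: [-3.14, -0.0, 1.588]
contact_force: [-0.6, -0.1, 0.0]
width: 0.0002
grip_force: 0.0
```

Emit:
play_rows([
  [0, 0, 0.007],
  [0, 0, 0.014],
  [0, 0, 0.021],
  [0, 0, 0.028],
  [0, 0, 0.028],
], gripper=[0, 0, 0, 0, 0], yaw=[0, 0, 0, 0, 0])

```text
time: 5.1
eef_pos: [0.456, -0.0986, 0.0562]
eef_rot: [3.141, 0.001, 1.588]
contact_force: [-0.8, -1.3, 4.6]
width: 0.0001
grip_force: 2.0
```

```bash
python3 - <<'E'
from h import *
s=manip.snapshot("scene");st=manip.state();print(st["eef_pos"],st["contact_force"])
i=cv2.resize(s["image"][180:275,210:310],(640,608),interpolation=cv2.INTER_CUBIC)[:600]
cv2.imwrite("pics/g.png",i)
E
```

```text
[ 0.45605516 -0.09862531  0.05637759] [-0.94472365 -0.0748155   4.09289295]
```

View pics/g.png

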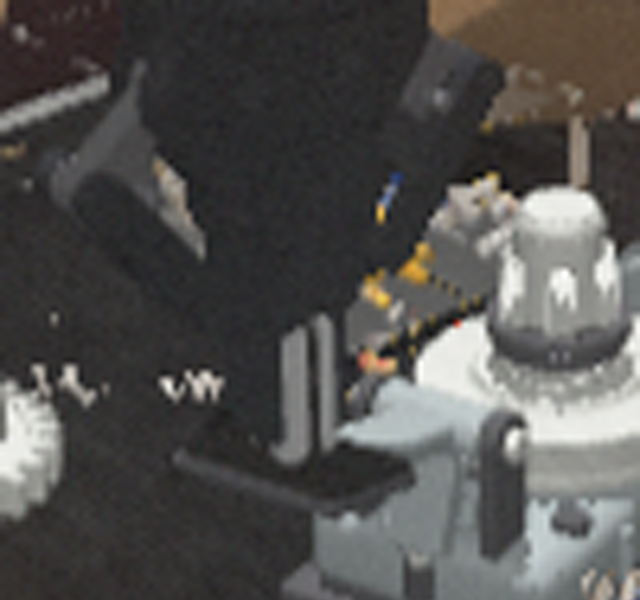

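Contact: the finger tips now stand on the pad at about (290,455) in the crop, with about 4.5 N. The tips are therefore about 31 mm above the reported TCP. Next I press the pedal.

Emit:
play_rows([
  [0, 0, 0.008],
  [0, 0, 0.016],
  [0, 0, 0.024],
  [0, 0, 0.032],
  [0, 0, 0.04],
  [0, 0, 0.046],
  [0, 0, 0.052],
  [0, 0, 0.052],
], gripper=[0, 0, 0, 0, 0, 0, 0, 0], yaw=[0, 0, 0, 0, 0, 0, 0, 0])

```text
time: 5.95
eef_pos: [0.4555, -0.0983, 0.0349]
eef_rot: [-3.141, -0.0, 1.589]
contact_force: [0.2, 0.2, -0.4]
width: 0.0001
grip_force: 0.0
```

Force is back to zero, which suggests it has snapped over. I'll push slightly further to feel the stop.

Emit:
play_rows([
  [0, 0, 0.005],
  [0, 0, 0.01],
  [0, 0, 0.014],
  [0, 0, 0.014],
], gripper=[0, 0, 0, 0], yaw=[0, 0, 0, 0])

```text
time: 6.35
eef_pos: [0.4556, -0.0983, 0.0295]
eef_rot: [-3.141, -0.0, 1.589]
contact_force: [-0.3, -0.2, 0.8]
width: -0.0
grip_force: 0.0
```

Emit:
play_rows([
  [0, 0, 0.004],
  [0, 0, 0.008],
  [0, 0, 0.012],
  [0, 0, 0.012],
], gripper=[0, 0, 0, 0], yaw=[0, 0, 0, 0])

```text
time: 6.75
eef_pos: [0.4564, -0.0984, 0.0279]
eef_rot: [3.14, 0.0, 1.589]
contact_force: [-12.2, 1.8, 34.9]
width: -0.0001
grip_force: 17.6
```

The pedal is hard down at its stop (35 N). Now I lift off and go above the gear with the fingers open.

Emit:
play_rows([
  [0, 0, -0.1],
  [0, 0, -0.25],
  [0.1, 0, -0.25],
  [0.467, -0.019, -0.25],
  [0.467, -0.019, -0.25],
  [0.467, -0.019, -0.25],
  [0.467, -0.019, -0.25],
  [0.467, -0.019, -0.25],
  [0.467, -0.019, -0.25],
  [0.467, -0.019, -0.25],
], gripper=[0, 0, 0, 0.7, 0.7, 0.7, 0.7, 0.7, 0.7, 0.7], yaw=[0, 0, 0, 0, 0, 0, 0, 0, 0, 0])

```text
time: 7.75
eef_pos: [0.445, 0.0869, 0.1248]
eef_rot: [-3.141, 0.0, 1.586]
contact_force: [0.3, -0.9, 0.2]
width: 0.0601
grip_force: 0.0
```

```bash
python3 - <<'E'
from h import *
t=manip.snapshot("top");s=manip.snapshot("scene");st=manip.state();print(st["eef_pos"],st["eef_rot"],st["contact_force"],st["width"])
a=cv2.resize(t["image"][200:248,251:315],(400,300),interpolation=cv2.INTER_CUBIC);b=cv2.resize(s["image"][190:265,230:330],(400,300),interpolation=cv2.INTER_CUBIC)
c=cv2.resize(s["image"][180:270,140:260],(400,300),interpolation=cv2.INTER_CUBIC)
d=cv2.resize(s["image"][205:235,285:325],(400,300),interpolation=cv2.INTER_CUBIC)
cv2.imwrite("pics/i.png",np.vstack([np.hstack([a,b]),np.hstack([c,d])]))
for n in("pedal_pad",):
    for q in(s,t):
        print([(np.round(k["uv"]),round(k["conf"],2)) for k in manip.find_in(q,n)[:1]])
print(proj(s,[.4565,-.098,.092]),proj(s,[.4535,-.098,.065]))
E
```

```text
[0.44504244 0.08702236 0.12485427] [-3.14156600e+00  1.34902222e-04  1.58616524e+00] [ 0.13295168 -0.04076128 -0.47171862] 0.06004240402346207
[(array([267., 260.]), 0.67)]
[(array([306., 274.]), 0.93)]
[[254.96057046 248.526095  ]] [[254.0211061  263.47148785]]
```

View pics/i.png

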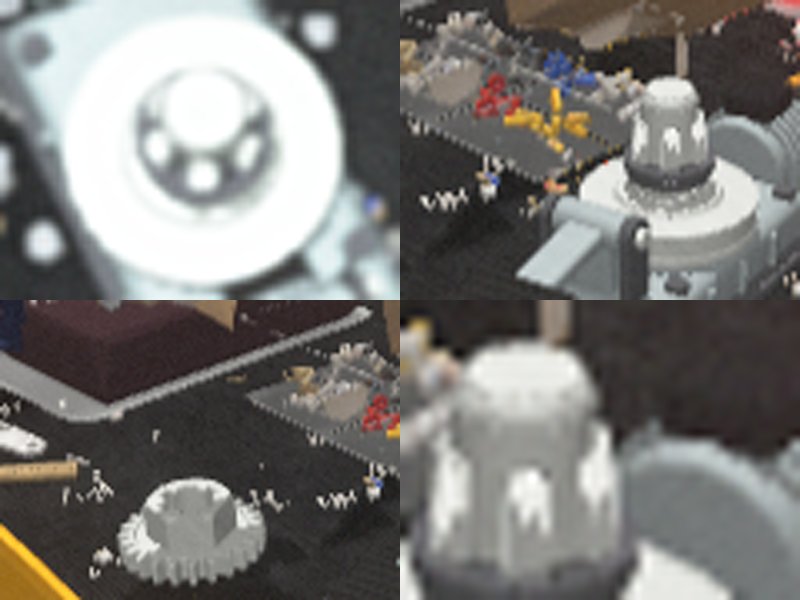

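Pedal: the pad has dropped (find_in row 250→260) and the lever stays down without the finger. The shaft's bright key bevels are at (202,178), (160,150) and (247,152) in the top crop and (530,500) in the scene crop, unchanged. Now down over the hub.

Emit:
play_rows([
  [0.003, 0, 0.1],
  [0.003, 0, 0.2],
  [0.003, 0, 0.27],
  [0.003, 0, 0.3],
  [0.003, 0, 0.312],
  [0.003, 0, 0.312],
], gripper=[0.72, 0.72, 0.72, 0.72, 0.72, 0.72], yaw=[0, 0, 0, 0, 0, 0])

```text
time: 8.55
eef_pos: [0.4453, 0.0893, 0.0004]
eef_rot: [3.141, -0.0, 1.588]
contact_force: [0.6, -0.6, 0.1]
width: 0.0615
grip_force: 0.0
```

```bash
python3 - <<'E'
from h import *
s=manip.snapshot("scene");st=manip.state();print(st["eef_pos"],st["contact_force"],st["width"])
cv2.imwrite("pics/j.png",cv2.resize(s["image"][190:280,140:260],(800,600),interpolation=cv2.INTER_CUBIC))
t=manip.snapshot("top")
for z in(.08,.09,.1): print(proj(s,[.5804,-.0578,z]),proj(t,[.5804,-.0578,z]))
# predicted key-bevel positions for various angles
for a in (48,50,52,54):
    A=np.radians(a+60*np.arange(6)); X=np.c_[.5804+.0155*np.cos(A),-.0578+.0155*np.sin(A),np.full(6,.0905)]
    S=(proj(s,X)-[285,205]+.5)*10; T=(proj(t,X)-[251,200]+.5)*6.25
    print(a,(S[[2,3,4]]+[400,300]).round().tolist(),T[[1,2,3]].round().tolist())
E
```

```text
[0.44584209 0.08951241 0.00102177] [ 0.44197027 -0.29963813 -0.01390718] 0.06155270029736808
[[296.72911194 224.35423957]] [[282.97296716 218.25182581]]
[[296.76209247 219.49380108]] [[283.01905842 217.00225811]]
[[296.79541091 214.58356558]] [[283.06617088 215.72500509]]
48 [[448.0, 465.0], [521.0, 485.0], [596.0, 467.0]] [[156.0, 131.0], [199.0, 160.0], [246.0, 138.0]]
50 [[450.0, 466.0], [524.0, 485.0], [597.0, 466.0]] [[157.0, 132.0], [201.0, 160.0], [247.0, 136.0]]
52 [[451.0, 467.0], [527.0, 485.0], [598.0, 465.0]] [[158.0, 134.0], [203.0, 160.0], [248.0, 135.0]]
54 [[453.0, 468.0], [530.0, 485.0], [600.0, 464.0]] [[159.0, 135.0], [205.0, 160.0], [249.0, 133.0]]
```

View pics/j.png

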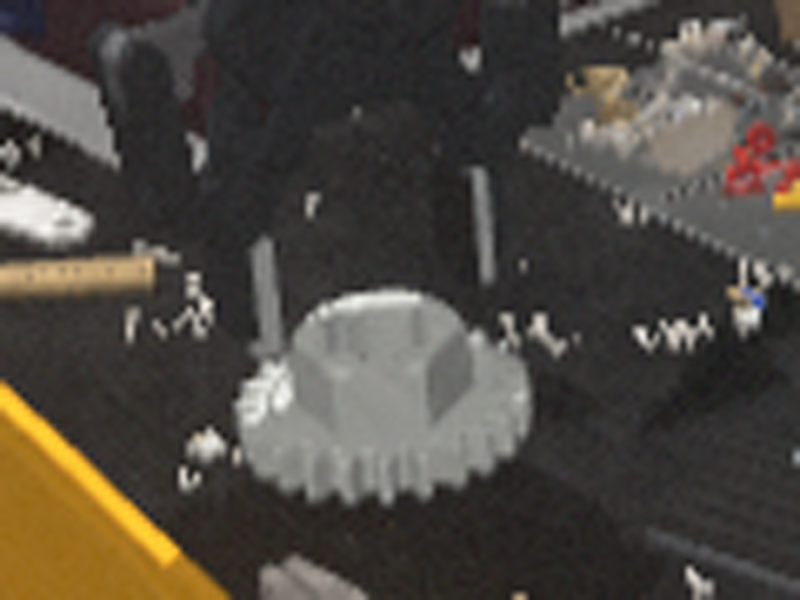

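The fingers straddle the hub, with tips at (265,350) and (487,280). They are about 23 mm above the rim. Next I lower until I feel the rim.

Emit:
play_rows([
  [0, 0, 0.015],
  [0, 0, 0.03],
  [0, 0, 0.04],
  [0, 0, 0.045],
  [0, 0, 0.0475],
  [0, 0, 0.0475],
  [0, 0, 0.0475],
], gripper=[0.72, 0.72, 0.72, 0.72, 0.72, 0.72, 0.72], yaw=[0, 0, 0, 0, 0, 0, 0])

```text
time: 9.35
eef_pos: [0.4449, 0.0895, -0.0188]
eef_rot: [3.141, -0.0, 1.589]
contact_force: [-0.2, -0.6, 0.2]
width: 0.0613
grip_force: 0.0
```

Emit:
play_rows([
  [0, 0, 0.0025],
  [0, 0, 0.005],
  [0, 0, 0.0075],
  [0, 0, 0.01],
  [0, 0, 0.01],
], gripper=[0.72, 0.72, 0.72, 0.72, 0.72], yaw=[0, 0, 0, 0, 0])

```text
time: 9.85
eef_pos: [0.4447, 0.0894, -0.0231]
eef_rot: [-3.141, 0.0, 1.589]
contact_force: [-0.3, -0.0, 0.0]
width: 0.0613
grip_force: 0.0
```

Emit:
play_rows([
  [0, 0, 0.0025],
  [0, 0, 0.005],
  [0, 0, 0.0075],
  [0, 0, 0.0075],
], gripper=[0.72, 0.72, 0.72, 0.72], yaw=[0, 0, 0, 0])

```text
time: 10.25
eef_pos: [0.4449, 0.0894, -0.0254]
eef_rot: [3.141, 0.0, 1.588]
contact_force: [-2.3, -0.3, 7.6]
width: 0.0613
grip_force: 3.9
```

Rim contact. I raise 4 mm (the pads swing forward as they close) and grip.

Emit:
play_rows([
  [0, 0, -0.01],
  [0, 0, -0.01],
  [0, 0, -0.01],
  [0, 0, -0.01],
  [0, 0, -0.01],
  [0, 0, -0.01],
  [0, 0, -0.01],
  [0, 0, -0.01],
  [0, 0, -0.01],
], gripper=[0.72, 0.72, 0, 0, 0, 0, 0, 0, 0], yaw=[0, 0, 0, 0, 0, 0, 0, 0, 0])

```text
time: 11.15
eef_pos: [0.4457, 0.0896, -0.0213]
eef_rot: [3.14, -0.0, 1.589]
contact_force: [-0.2, 0.3, 6.0]
width: 0.0449
grip_force: 62.4
```

Gripped at 45 mm, 62 N. Now lift, carry over the shaft and turn by about −9° (tool yaw +0.1).

Emit:
play_rows([
  [0, 0, -0.05],
  [0, 0, -0.15],
  [0, 0, -0.25],
  [0, 0, -0.342],
  [-0.07, 0.07, -0.342],
  [-0.15, 0.14, -0.342],
  [-0.23, 0.21, -0.342],
  [-0.31, 0.28, -0.342],
  [-0.36, 0.32, -0.342],
  [-0.372, 0.332, -0.342],
  [-0.372, 0.332, -0.342],
  [-0.372, 0.332, -0.342],
  [-0.372, 0.332, -0.342],
], gripper=[0, 0, 0, 0, 0, 0, 0, 0, 0, 0, 0, 0, 0], yaw=[0, 0, 0, 0, 0.02, 0.04, 0.06, 0.08, 0.1, 0.1, 0.1, 0.1, 0.1])

```text
time: 12.45
eef_pos: [0.579, -0.0559, 0.1145]
eef_rot: [-3.14, -0.0, 1.433]
contact_force: [-0.5, -0.3, -5.5]
width: 0.0447
grip_force: 64.2
```

```bash
cat > m.py <<'E'
from h import *
s=manip.snapshot("scene");st=manip.state();print(st["eef_pos"],np.degrees(st["eef_rot"][2]),st["contact_force"],st["width"])
r=manip.regions_of(s,"drive_gear")[0];M=r["pixels"];ys,xs=np.nonzero(M);print(r["conf"],M.sum(),xs.min(),xs.max(),ys.min(),ys.max())
M0=np.load("drive_gear_s.npy")
a=np.linspace(0,2*np.pi,72,endpoint=False)
def sil(c,hub=False):
    m=np.zeros((420,560),np.uint8)
    C,S=np.cos(a),np.sin(a)
    X=np.vstack([np.c_[c[0]+.0425*C,c[1]+.0425*S,np.full(72,c[2]+z)] for z in(0,.014)])
    return cv2.convexHull(proj(s,X).astype(np.float32))[:,0]
def bounds(M,name,c):
    ys,xs=np.nonzero(M); h=sil(c)
    lo=h[:,1].max(); 
    print(name,"mask x",xs.min(),xs.max()+0,"bot",ys.max(),"model x",h[:,0].min().round(1),h[:,0].max().round(1),"bot",lo.round(1))
bounds(M0,"rest",(.4447,.0887,0))
e=st["eef_pos"]; bounds(M,"held",(.5804,-.0578,e[2]+.0215))
cv2.imwrite("pics/k.png",cv2.resize(s["image"][160:260,235:355],(720,600),interpolation=cv2.INTER_CUBIC))
E
python3 m.py
```

```text
[ 0.57928615 -0.05593014  0.11473935] 82.09729279160858 [-0.80089178 -0.22426098 -4.89079963] 0.044843642508176136
0.94 1029 273 320 174 205
rest mask x 175 219 bot 264 model x 173.7 217.9 bot 266.1
held mask x 273 320 bot 205 model x 273.1 320.9 bot 206.2
```

View pics/k.png

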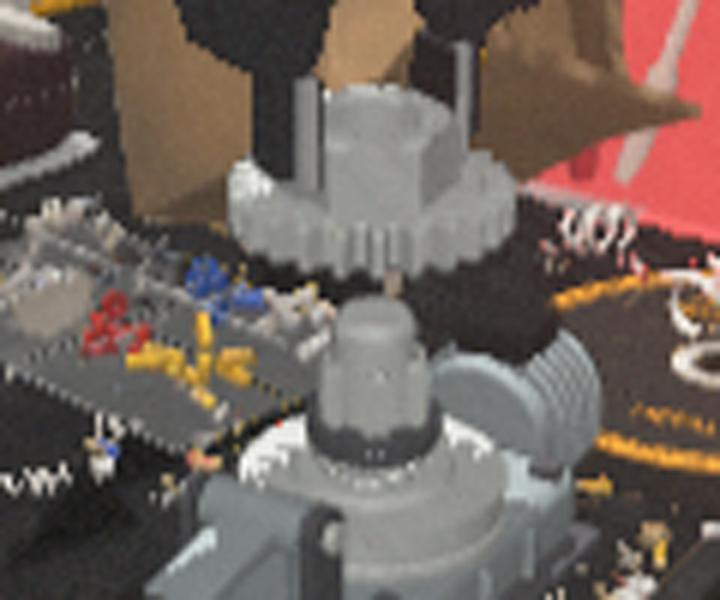

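The gear hangs level over the shaft: gear centre at column about 372, shaft at about 376. A small correction of (+1.4, −1.1) mm, then down onto the plain end.

Emit:
play_rows([
  [-0.0022, 0.0039, 0.02],
  [-0.0022, 0.0039, 0.045],
  [-0.0022, 0.0039, 0.062],
  [-0.0022, 0.0039, 0.066],
  [-0.0022, 0.0039, 0.07],
  [-0.0022, 0.0039, 0.074],
  [-0.0022, 0.0039, 0.078],
  [-0.0022, 0.0039, 0.082],
  [-0.0022, 0.0039, 0.085],
  [-0.0022, 0.0039, 0.085],
], gripper=[0, 0, 0, 0, 0, 0, 0, 0, 0, 0], yaw=[0, 0, 0, 0, 0, 0, 0, 0, 0, 0])

```text
time: 13.55
eef_pos: [0.5816, -0.058, 0.0808]
eef_rot: [-3.141, -0.0, 1.431]
contact_force: [0.3, 0.2, -4.8]
width: 0.045
grip_force: 64.2
```

Emit:
play_rows([
  [0, 0, 0.005],
  [0, 0, 0.01],
  [0, 0, 0.015],
  [0, 0, 0.02],
  [0, 0, 0.025],
  [0, 0, 0.025],
], gripper=[0, 0, 0, 0, 0, 0], yaw=[0, 0, 0, 0, 0, 0])

```text
time: 14.15
eef_pos: [0.5808, -0.0576, 0.0701]
eef_rot: [-3.14, -0.001, 1.432]
contact_force: [-3.0, 3.2, -6.2]
width: 0.0446
grip_force: 64.1
```

Emit:
play_rows([
  [0.001, -0.0014, 0],
  [0.001, -0.0014, 0.004],
  [0.001, -0.0014, 0.007],
  [0.001, -0.0014, 0.01],
  [0.001, -0.0014, 0.012],
  [0.001, -0.0014, 0.012],
], gripper=[0, 0, 0, 0, 0, 0], yaw=[0, 0, 0, 0, 0, 0])

```text
time: 14.75
eef_pos: [0.5809, -0.0573, 0.066]
eef_rot: [-3.141, -0.0, 1.432]
contact_force: [-4.1, 3.4, -3.6]
width: 0.0444
grip_force: 64.4
```

Emit:
play_rows([
  [0.0015, -0.0022, 0],
  [0.0015, -0.0022, 0.006],
  [0.0015, -0.0022, 0.012],
  [0.0015, -0.0022, 0.018],
  [0.0015, -0.0022, 0.024],
  [0.0015, -0.0022, 0.03],
  [0.0015, -0.0022, 0.03],
], gripper=[0, 0, 0, 0, 0, 0, 0], yaw=[0, 0, 0, 0, 0, 0, 0])

```text
time: 15.45
eef_pos: [0.5805, -0.0571, 0.0537]
eef_rot: [3.141, 0.0, 1.431]
contact_force: [-0.4, 0.1, -4.4]
width: 0.0444
grip_force: 64.2
```

```bash
python3 m.py; python3 -c "
from h import *
print(manip.state()['ft_torque'])"
```

```text
[ 0.58061608 -0.05708734  0.05393571] 82.00914687148747 [ 0.06319693  0.2445683  -5.39531076] 0.0447557240280947
0.76 945 274 320 205 236
rest mask x 175 219 bot 264 model x 173.7 217.9 bot 266.1
held mask x 274 320 bot 236 model x 273.7 320.0 bot 237.5
[ 0.00321357 -0.01623265 -0.03106886]
```

Splines are meshed: the gear's underside is at about 75 mm, and lateral force is zero. Now press against the sprung collar.

Emit:
play_rows([
  [0, 0, 0.005],
  [0, 0, 0.01],
  [0, 0, 0.015],
  [0, 0, 0.019],
  [0, 0, 0.022],
  [0, 0, 0.022],
  [0, 0, 0.022],
], gripper=[0, 0, 0, 0, 0, 0, 0], yaw=[0, 0, 0, 0, 0, 0, 0])

```text
time: 16.25
eef_pos: [0.5808, -0.057, 0.0459]
eef_rot: [3.141, 0.0, 1.431]
contact_force: [-1.9, 0.9, 5.0]
width: 0.0447
grip_force: 65.4
```

Emit:
play_rows([
  [0, 0, 0.0025],
  [0, 0, 0.005],
  [0, 0, 0.007],
  [0, 0, 0.007],
  [0, 0, 0.007],
], gripper=[0, 0, 0, 0, 0], yaw=[0, 0, 0, 0, 0])

```text
time: 16.75
eef_pos: [0.5809, -0.0569, 0.0446]
eef_rot: [3.14, 0.0, 1.431]
contact_force: [-6.2, 0.4, 16.4]
width: 0.0447
grip_force: 67.0
```

Emit:
play_rows([
  [0, -0.001, 0.001],
  [0, -0.001, 0.002],
  [0, -0.001, 0.002],
  [0, -0.001, 0.002],
  [0, -0.001, 0.002],
], gripper=[0, 0, 0, 0, 0], yaw=[0, 0, 0, 0, 0])

```text
time: 17.25
eef_pos: [0.5809, -0.0569, 0.0446]
eef_rot: [3.139, 0.0, 1.431]
contact_force: [-7.5, 0.7, 22.0]
width: 0.0447
grip_force: 67.5
```

```bash
python3 m.py; python3 - <<'E'
from h import *
s=manip.snapshot("scene");t=manip.snapshot("top")
for q in(s,t): print([(np.round(k["uv"]),round(k["conf"],2)) for k in manip.find_in(q,"pedal_pad")[:1]])
print(manip.state()["contact_force"],manip.state()["ft_torque"])
E
```

```text
[ 0.58092152 -0.05693699  0.04453237] 82.0151425873488 [-8.04724535  1.42071638 22.31702194] 0.044545304713180744
0.64 900 274 320 211 240
rest mask x 175 219 bot 264 model x 173.7 217.9 bot 266.1
held mask x 274 320 bot 240 model x 273.7 319.8 bot 242.2
[(array([263., 262.]), 0.65)]
[]
[-8.55172686 -0.16014172 21.33821691] [0.08852889 1.91349186 0.04506725]
```

The stop is solid: force rises from 16 to 22 N with no further travel, at the home height. The pedal is still down, so I'm handing in.

```bash
python3 -c "
from station import manip
print(manip.finish_job())"
```

```text
the job is handed in; nothing more can be done
None
```

I handed the job in with the brake pedal snapped down and the gear meshed on the splines, held against the collar's stop at about 22 N; the hand-in returned no verdict.

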